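# Lock a bayonet filter cartridge into the sanding-dust extractor

## Robot

A 6-joint arm with a two-finger parallel gripper is mounted at the origin on the work surface. World frame = base frame: x ahead of the robot, y to its left, z up, the work surface at z = 0. Lengths are in m, angles in rad, forces in N, time in s.
With the tool pointing down it reaches from about 0.225 to 0.875 m from the base axis. Payload 3.4 kg.
Tool frame: the origin (TCP) lies where the fingers leave the gripper's body, on its centre line; the fingertips stand 73 mm ahead of it and the grasp point (between the pads) lies 54 mm ahead of it (manip.grip_point_offset is the distance from the TCP to the grasp point, in m); z points along the fingers, y is the line along which they close (so a half turn about z gives the same grasp; the last joint's range is limited). The gripper opens to 85 mm and grips with 20 to 120 N. Pads are 22 mm wide; open, the fingers measure 114 mm over their backs; the gripper's body (76 mm by 85 mm) begins 54 mm behind the grasp point. The pads swing forward as they close: fully open they stand 13 mm farther back than shut.
Start: joints at [-1.388, 0.276, 1.505, -0, 1.361, -0.121], TCP at [0.172, -0.549, 0.304] pointing down, gripper open.
Joint ranges: [-2.89, 2.89], [-0.75, 2.08], [0.22, 2.7], [-1.18, 4.32], [0.11, 2.71], [-2.7, 2.7]. Speed limits (rad/s): [2.57, 2.57, 3.14, 3.14, 3.14, 3.14].

## Interface

Orientations are given as a unit quaternion [w, x, y, z].
In Python, from rig import sensors, cams, manip, spotter gives the robot as it stands.
- The arm moves only by the tool drive_tool, never from a script. Its argument "targets" is a list of rows, each a list of 4 numbers: the shift along the world's x, y, z in m, then the turn about the world's z in degrees. In form: [[dx, dy, dz, spin], ...]. A call has exactly 5 rows; each row shifts and turns the commanded pose from where the row before left it; what a row does not reach is not made up. A row lasts 1/8 s, in which the tool goes at most 62.5 mm and 10.7 degrees, less where a joint would pass 70% of its speed; a pose out of reach is approached as far as the arm can. A call is refused whole if a number of a shift passes 0.0625 or a number of a turn 10.7, either way. A call with a gripper value outside its range is refused whole. "jaw" is the finger opening in m, from 0 to 0.0854, set as the call begins (left out, the last holds). The fingers move at their own pace and stop on an object; "force" is the grip in N (left out, the last holds). Time passes only in rows, so rows that do not move let the fingers close, or fill a call up. It gives the time, the measured TCP pose, the force and the opening at its end, in the units of the state.
- sensors.get_state(): the state, without advancing time (a new reading comes with each control period).
- cams.get_image(name): name is "scene" or "top" or "wrist"; returns a dict with "color" (420x560x3 uint8, red, green, blue), "intrinsics" (3x3 intrinsics, pixels), "R" (3x3) and "t" (3): a world point X has camera coordinates R X + t. Camera axes: x right, y down, z forward; pixel columns grow to the right and rows downward; lengths in m; the calibration is good to about 2 mm. A picture is of the moment at which its call begins. There is no depth.
- manip.sign_off(): hands the job in, once; it reports no verdict.
Trained networks look in the newest picture that a camera, given by its name, has taken for a name from the list of things; names that differ only in an ending like _2 or _b are one class to them, and where a whole thing is asked for, a point or a joint stands for the part that bears it (a point fixed in the world has none). Each returns a list of dicts, best first, with "score" (0 to 1); they miss things now and then, are a little off and sometimes report something else, mostly with a low value. They report only what shows in the picture. A call takes as long as a camera call. They do not tell look-alikes from the thing itself.
- spotter.find_in(query, camera): "point" ([x, y, z] in m, in world coordinates, good to about 4 mm: the middle of the surface that is visible of it).
- spotter.landmark_of(query, camera): "point" ([x, y, z] in m, in world coordinates, good to about 4 mm: a listed point, or the origin of a listed thing).
The state is a dict: "clock": time; "qpos": joint angles; "qd": joint speeds; "effort": joint torques, N m; "position": TCP position; "ee_rot": TCP orientation; "contact_force": force on the tool from outside, world axes, zero at the start; "moment": the same for the moment, N m; "width": finger opening in m.
Only numpy, scipy, OpenCV 4.12 (cv2) and the standard library are available. Lean on these libraries where they do the work, as an engineer would, in place of code of your own. Each camera call takes 0.05 s, during which the arm holds its last target. There are 200 camera calls.

## Task

Take the fresh filter cartridge (orange cap) out of the wooden rack and fit it in the collar on top of the blue dust extractor: let its two lugs find the slots, push it down gently against the spring, twist it clockwise (seen from above) about a quarter turn until you feel the stop, let it rise into its lock and let go. Never force it, and leave the used grey cartridge and the other things on the bench where they are.

Things in the scene. Friction and masses are not known exactly. Their poses are not given: they have to be found in the camera images.
- cartridge: Fresh filter cartridge, 0.16 kg, 72 mm tall, upright in either well of the rack. Origin: centre of its underside, z up. White stem 38 mm in diameter, 0 to 34 mm up, foot tapered from 32 to 38 mm over the lowest 4 mm. Two lugs along its own +x and -x, out to 27 mm from the axis, 10 mm wide, 5 to 11 mm up. Orange cap disc 54 mm in diameter, 34 to 40 mm up. A half turn makes no difference.
- bar (a point): Centre of the fresh cartridge's orange grip bar, 56 mm above its underside, on its axis. The bar is 54 mm long along the cartridge's x (in line with the lugs), 14 mm thick along y, from 40 to 72 mm up; white line along its top. The used cartridge has the same shape.
- extractor: Dust extractor fixed to the bench: blue housing 260 x 170 mm, top 63 mm high, grey motor on its far side up to 87 mm. Origin: on the bench, under the centre of the black collar (84 mm outer diameter) that holds the upright bayonet socket; z up. x: nominal line of the two slots (white marks on the housing). More than 60 N of contact force from the cartridge harms it.
- mouth (a point): Centre of the socket's mouth (flat top of its metal ring), 75 mm above the bench, axes as the extractor's. Bore 41 mm; two slots opposite each other, 13 mm wide, out to 30 mm radius. The ring is clamped up to 0.26 rad either way off the extractor's x axis, not reported: find it by feel or eye. Lugs off the slots rest on the ring, the cartridge's underside 5 mm below the mouth.
- spring (a point): Top of the yellow spring plate at rest, on the axis 12 mm below the mouth (axes as the extractor's; the point does not move with it). It resists the cartridge's underside with about 4 N, 0.7 N more per mm, to a hard stop 24.5 mm below the mouth (13 N). The lugs clear the ring and can be turned when the underside is 21 mm or more below the mouth.
- lock (a point): Nominal lock mark, a green dot on the housing 53 mm from the axis, 80 degrees clockwise (from above) of the slots; axes as the extractor's. The lugs turn 80 degrees (1.4 rad) clockwise from the slots, plus 4 degrees of play, to a hard end stop; there the spring lifts them 5 mm into pockets: locked, underside 16 mm below the mouth. They cannot turn counter-clockwise.
- rack: Wooden rack fixed to the bench, 100 x 220 x 24 mm, origin at the centre of its underside, with two round wells 61 mm in diameter at y = -55 and +55 mm, floor 6 mm above the bench; a cartridge stands in each.
- used: Used filter cartridge, same shape, brown stem and grey cap; leave it in the rack.
- tape: Yellow roll of tape lying flat, 100 mm diameter, 25 mm high; origin under its centre. Leave alone.
- can: Can, 66 mm diameter, 170 mm high, standing; origin under its centre. Leave alone.
- sander: Cork and black sanding block, 65 x 120 x 42 mm; origin under its centre. Leave alone.
- driver: Red screwdriver, 200 mm long, lying; origin under its middle. Leave alone.
- mug: Blue mug, 80 mm diameter, 90 mm high; origin under its centre. Leave alone.
- jar: Amber jar, 70 mm diameter, 90 mm high; origin under its centre. Leave alone.
Not all that is in view belongs to the job. Leave any pink, turquoise or yellow look-alike of the cartridge alone.

How it is judged:
On the way, in this order (a step that is already met when the one before it is completed fails the run):
1. the cartridge is lifted clear of the rack (height (world z) of cartridge above 0.035 m), for 0.1 s.
2. it is pushed down through the slots, its underside at least 18 mm below the mouth (horizontal distance between cartridge and extractor below 0.005 m and z of cartridge in the frame of extractor below 0.057 m), for 0.05 s.
At the end, for the whole second after the job is handed in: The fresh cartridge sits locked and released in the extractor's collar: on the collar's axis within 5 mm, upright within 0.1 rad, turned at least 1.0 rad away from the extractor's x axis (the slots' nominal line), risen into its pockets (underside 13.8 to 18.5 mm below the mouth), and at rest (horizontal distance between cartridge and extractor below 0.005 m and z of cartridge in the frame of extractor between 0.0565 and 0.0612 m and angle between the x axis of cartridge and the x axis of extractor, either way round above 1 rad and angle between cartridge's own z axis and vertical below 0.1 rad and linear speed of cartridge below 0.02 m/s and angular speed of cartridge below 0.2 rad/s); the robot touches nothing.
It fails at once if the cartridge presses on the extractor (ring, plate or housing) with more than 60 N (contact force between cartridge and extractor above 60 N).
It fails at once if the used cartridge or another thing on the bench is moved by more than 30 mm (distance of any of used, tape, can, sander, driver, mug, jar from where it was at the start of the episode above 0.03 m).
It also fails if it takes over 72 s, if anything falls off the work surface, if the arm or the gripper's body presses on something with over 40 N, if the wrist force passes 120 N, or if a joint passes its speed limit or range.

## Working session

There is one attempt and no reset: what is moved stays moved. The work goes in short steps, Python scripts to look and compute and a tool call to move; the robot and the scene stay as the last step left them, time stands still between calls to the robot, and variables do not carry over. Pictures are saved under pics/ and viewed, on a budget of 10 in all, crops included, one or two more only if the job needs it, and the job is handed in when it is done.

Besides the shell and the picture viewer there is one more tool, called after "Request:" as name([rows], argument=value, ...), one row to a line, values as JSON. drive_tool: Moves the arm, as the interface text tells. Its arguments: {"type":"object","properties":{"targets":{"type":"array","items":{"type":"array","items":{"type":"number"}}},"jaw":{"type":"number"},"force":{"type":"number"}},"required":["targets"]}

```bash
mkdir -p pics
python3 - <<'E'
from rig import sensors, cams, manip, spotter
import cv2,numpy as np
s=sensors.get_state();print(s,manip.grip_point_offset)
for n in ["scene","top"]:
    im=cams.get_image(n);cv2.imwrite(f"pics/{n}0.png",im["color"][:,:,::-1])
    print(n,im["intrinsics"].tolist(),im["R"].tolist(),im["t"].tolist())
    for q in ["cartridge","bar","used","extractor","mouth","lock","rack"]:
        for d in spotter.landmark_of(q,n)[:3]: print(q,np.round(d["point"],4),round(d["score"],2))
print(sensors.get_state()["clock"])
E
```

```text
{'clock': 0.0, 'qpos': array([-1.38797823e+00,  2.76628863e-01,  1.50618559e+00, -1.44244143e-05,
        1.36070338e+00, -1.21004522e-01]), 'qd': array([-7.90779521e-04,  1.49484967e-03,  5.64900044e-04, -7.26494049e-05,
        3.79269278e-04,  1.85207268e-03]), 'effort': array([ 4.65169542e-04, -4.16765249e+01, -2.45801729e+01,  7.33752336e-05,
        1.08628583e-02,  1.00577125e-06]), 'position': array([ 0.17193509, -0.54825725,  0.30299938]), 'ee_rot': array([-9.61910475e-04,  9.88482963e-01,  1.51329131e-01, -3.67945739e-05]), 'contact_force': array([-0.25114526,  0.3086448 , -0.31320879]), 'moment': array([-0.00053427, -0.00609241, -0.08335442]), 'width': 0.08577062219022913} 0.0539
scene [[524.6433978827382, 0.0, 281.5221422238357], [0.0, 524.6433978827382, 208.56488548102507], [0.0, 0.0, 1.0]] [[0.5452311771396079, 0.838215757645653, 0.010830840663665539], [0.6055956626584756, -0.38492013851979684, -0.6964843001325604], [-0.5796351066353723, 0.38630406494939273, -0.717490287432085]] [-0.2924055474263574, -0.2903261305931903, 1.8497650277085274]
cartridge [ 0.5963 -0.1906 -0
[... 468 characters left out ...]
], [0.0, 0.0, 1.0]] [[0.028048516479624756, -0.9995840178707928, 0.0067135639249816656], [-0.9981128415229895, -0.028372997787287992, -0.05445850331643757], [0.054626333486662904, -0.005173414138182885, -0.9984934649139967]] [-0.024395772456865642, 0.5477155222617524, 1.9659381788017807]
cartridge [ 0.3727 -0.2227 -0.0011] 0.71
cartridge [ 0.3694 -0.3507  0.0008] 0.7
cartridge [ 0.5934 -0.1923  0.0028] 0.5
bar [ 0.485  -0.2864  0.0618] 0.73
bar [ 0.5989 -0.1928  0.0525] 0.72
bar [ 0.3666 -0.3436  0.0541] 0.57
used [ 0.4808 -0.1764  0.0068] 0.52
extractor [0.5189 0.2043 0.0013] 0.9
extractor [ 0.4786 -0.2889  0.0662] 0.4
lock [0.5673 0.1902 0.0636] 0.74
rack [ 0.4871 -0.226   0.0016] 0.92
0.8
```

Run:
```python
import cv2
a=cv2.imread("pics/top0.png");b=cv2.imread("pics/scene0.png")
cv2.imwrite("pics/top0x.png",cv2.resize(a,(784,588),interpolation=cv2.INTER_CUBIC))
cv2.imwrite("pics/scene0x.png",cv2.resize(b,(784,588),interpolation=cv2.INTER_CUBIC))
```

```text
(no output)
```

View pics/top0x.png

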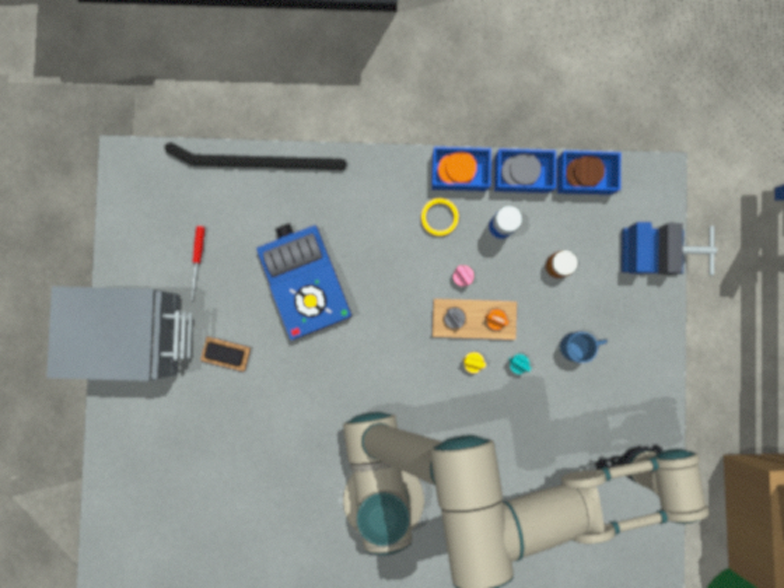

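View pics/scene0x.png

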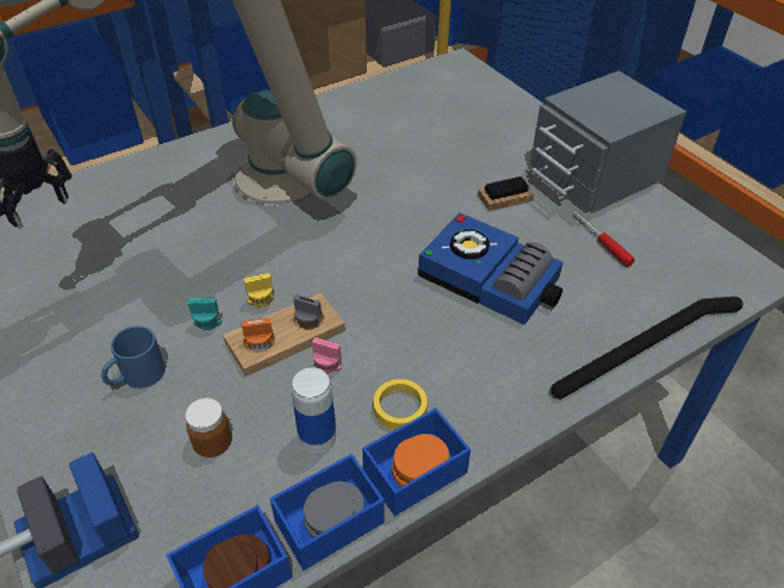

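The top view shows the fresh orange cartridge in the rack's right well at (496,320), the grey one at (455,318), and the extractor collar at (311,300). The scene view agrees: orange at (258,333), collar at (470,243), and nothing between the rack and the extractor. I'll hover over the cartridge next.

Request:
drive_tool([
  [0.03,0.026,-0.005,0],
  [0.03,0.026,-0.005,0],
  [0.03,0.026,-0.005,0],
  [0.03,0.026,-0.005,0],
  [0.03,0.026,-0.005,0],
], jaw=0.085)

```text
clock: 1.42
position: [0.3229, -0.4179, 0.2789]
ee_rot: [0.0, 0.988, 0.151, 0.0]
contact_force: [-0.4, -0.6, 0.2]
width: 0.0852
```

Request:
drive_tool([
  [0.032,0.026,-0.005,0],
  [0.032,0.026,-0.005,0],
  [0.032,0.026,-0.005,0],
  [0.032,0.026,-0.005,0],
  [0.032,0.026,-0.005,0],
])

```text
clock: 2.05
position: [0.483, -0.2878, 0.2539]
ee_rot: [0.0, 0.988, 0.151, 0.0]
contact_force: [-0.3, -0.7, 0.3]
width: 0.0847
```

```bash
cat > h.py <<'E'
from rig import sensors, cams, manip, spotter
import cv2,numpy as np
np.set_printoptions(suppress=True,precision=4)
def shot(cam,name,crop=None,size=None):
    im=cams.get_image(cam);c=im["color"][:,:,::-1]
    if name:
        d=c if crop is None else c[crop[1]:crop[3],crop[0]:crop[2]]
        cv2.imwrite(f"pics/{name}.png",cv2.resize(d,size,interpolation=cv2.INTER_CUBIC) if size else d)
    return im
def ray(im,uv,z):
    K,R,t=map(np.array,(im["intrinsics"],im["R"],im["t"]))
    d=R.T@np.linalg.solve(K,[uv[0],uv[1],1]);o=-R.T@t
    return o+d*(z-o[2])/d[2]
def proj(im,X):
    p=np.array(im["intrinsics"])@(np.array(im["R"])@np.array(X)+im["t"]);return p[:2]/p[2]
def st():
    s=sensors.get_state();q=s["ee_rot"]
    print("t",s["clock"],"p",s["position"],"spin",np.degrees(2*np.arctan2(q[2],q[1])),"tilt",q,"F",s["contact_force"],"M",s["moment"],"w",s["width"],"q6",s["qpos"][5])
    return s
E
python3 - <<'E'
from h import *
st();im=shot("wrist","w1",size=(784,588))
print(im["R"],im["t"],im["intrinsics"][0])
for q in ["bar","cartridge"]:
    for d in spotter.landmark_of(q,"wrist"): print(q,np.round(d["point"],4),round(d["score"],2),proj(im,d["point"]))
np.save("w1.npy",im,allow_pickle=True)
E
```

```text
t 2.05 p [ 0.483  -0.2878  0.2539] spin 17.409221087992197 tilt [0.0003 0.9885 0.1513 0.0001] F [-0.2625 -0.6839  0.3095] M [-0.0172  0.0113 -0.0322] w 0.08471852005923601 q6 0.6060079738562533
[[ 0.2987 -0.9544 -0.0006]
 [-0.9196 -0.2879  0.2673]
 [-0.2552 -0.0793 -0.9636]] [-0.4188  0.3413  0.4303] [302.6623   0.     279.1504]
bar [ 0.6007 -0.1923  0.0612] 0.73 [206.6185  27.5997]
bar [ 0.3709 -0.349   0.0532] 0.69 [303.4297 319.9592]
bar [ 0.371  -0.2287  0.0496] 0.68 [190.36   286.8689]
bar [ 0.4818 -0.2311 -0.0006] 0.58 [228.7341 175.6525]
cartridge [ 0.3709 -0.225   0.0016] 0.96 [198.9232 264.7588]
cartridge [ 0.4836 -0.2782  0.0061] 0.93 [270.8544 188.1624]
cartridge [ 0.3675 -0.3458  0.0008] 0.79 [296.6454 294.439 ]
cartridge [ 0.5917 -0.1935  0.0012] 0.68 [219.9446  57.0727]
```

View pics/w1.png

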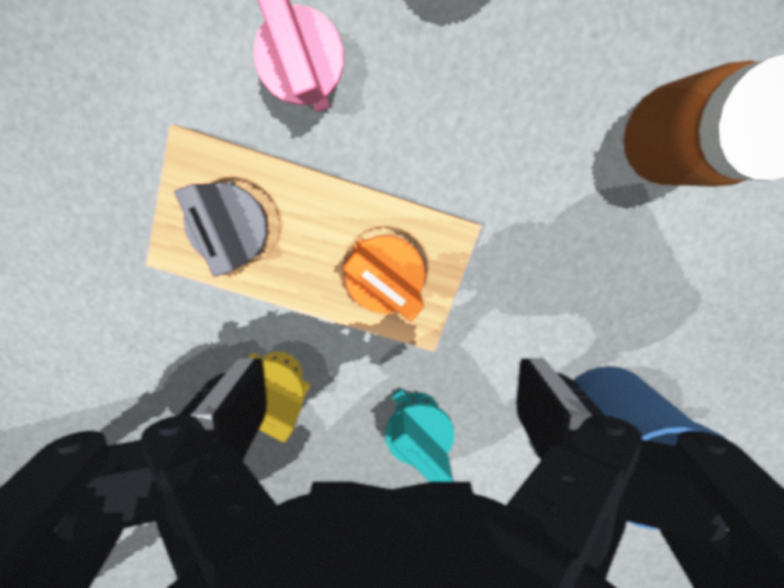

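The wrist view shows the orange cartridge at (385,275), with its white line running from (363,273) to (404,303). The grey used one is at (225,228).

Run:
```python
from h import *
im=np.load("w1.npy",allow_pickle=True).item();c=im["color"].astype(int)
hsv=cv2.cvtColor(im["color"],cv2.COLOR_RGB2HSV)
m=np.zeros(c.shape[:2],bool);m[160:235,238:310]=1
o=m&(hsv[...,0]<13)&(hsv[...,1]>170)&(hsv[...,2]>90)
n,l,s_,_=cv2.connectedComponentsWithStats(o.astype(np.uint8));k=1+s_[1:,4].argmax();print("orange",s_[k])
hull=cv2.convexHull(np.argwhere(l==k)[:,::-1].astype(np.int32))
f=np.zeros(m.shape,np.uint8);cv2.fillConvexPoly(f,hull,1)
w=(f>0)&(hsv[...,1]<110)&(hsv[...,2]>150)
v=np.argwhere(w)[:,::-1];print(len(v),v.min(0),v.max(0))
P=np.array([ray(im,p+0.0,0.078)[:2] for p in v]);ce=P.mean(0)
u,S,V=np.linalg.svd(P-ce);d=V[0];pr=(P-ce)@d
print("centre",ce,"mid",ce+d*(pr.max()+pr.min())/2,"len",np.ptp(pr),"wid",np.ptp((P-ce)@V[1]),"ang",np.degrees(np.arctan2(d[1],d[0]))%180)
```

```text
orange [245 173  57  50 655]
216 [259 193] [289 217]
centre [ 0.485  -0.2822] mid [ 0.485  -0.2824] len 0.030386558572966446 wid 0.005167156197922901 ang 68.40202377680764
```

Request:
drive_tool([
  [0.0004,0.001,-0.012,10.2],
  [0.0004,0.001,-0.012,10.2],
  [0.0004,0.001,-0.012,10.2],
  [0.0004,0.001,-0.012,10.2],
  [0.0004,0.001,-0.012,10.2],
], jaw=0.05)

```text
clock: 2.82
position: [0.4832, -0.2846, 0.1938]
ee_rot: [0.0, 0.826, 0.564, -0.0]
contact_force: [-0.3, -0.8, 0.2]
width: 0.0497
```

Run:
```python
from h import *
st();im=shot("wrist","w2",size=(784,588));np.save("w2.npy",im,allow_pickle=True)
print([proj(im,[.485,-.2823,z]) for z in (.078,.046)])
hsv=cv2.cvtColor(im["color"],cv2.COLOR_RGB2HSV)
p=proj(im,[.485,-.2823,.07]).astype(int)
m=np.zeros(hsv.shape[:2],bool);m[max(0,p[1]-60):p[1]+60,max(0,p[0]-60):p[0]+60]=1
o=m&(hsv[...,0]<13)&(hsv[...,1]>170)&(hsv[...,2]>90)
n,l,s_,_=cv2.connectedComponentsWithStats(o.astype(np.uint8));k=1+s_[1:,4].argmax();print("orange",s_[k])
hull=cv2.convexHull(np.argwhere(l==k)[:,::-1].astype(np.int32))
f=np.zeros(m.shape,np.uint8);cv2.fillConvexPoly(f,hull,1)
w=(f>0)&(hsv[...,1]<110)&(hsv[...,2]>150)
v=np.argwhere(w)[:,::-1]
P=np.array([ray(im,q+0.0,0.078)[:2] for q in v]);ce=P.mean(0)
u,S,V=np.linalg.svd(P-ce);d=V[0];pr=(P-ce)@d
print("centre",ce,"mid",ce+d*(pr.max()+pr.min())/2,"len",np.ptp(pr),"wid",np.ptp((P-ce)@V[1]),"ang",np.degrees(np.arctan2(d[1],d[0]))%180)
```

```text
t 2.825 p [ 0.4832 -0.2846  0.1938] spin 68.68455988746324 tilt [ 0.0003  0.8257  0.5641 -0.0003] F [-0.2501 -0.778   0.1896] M [-0.0018 -0.0317 -0.0213] w 0.04969441636229117 q6 -0.28368451258747157
[array([279.229 , 229.6644]), array([279.2333, 215.3602])]
orange [ 244  173   46   75 1606]
centre [ 0.4875 -0.2734] mid [ 0.4892 -0.2676] len 0.03889813517659054 wid 0.007560532746287508 ang 73.93648844148461
```

View pics/w2.png

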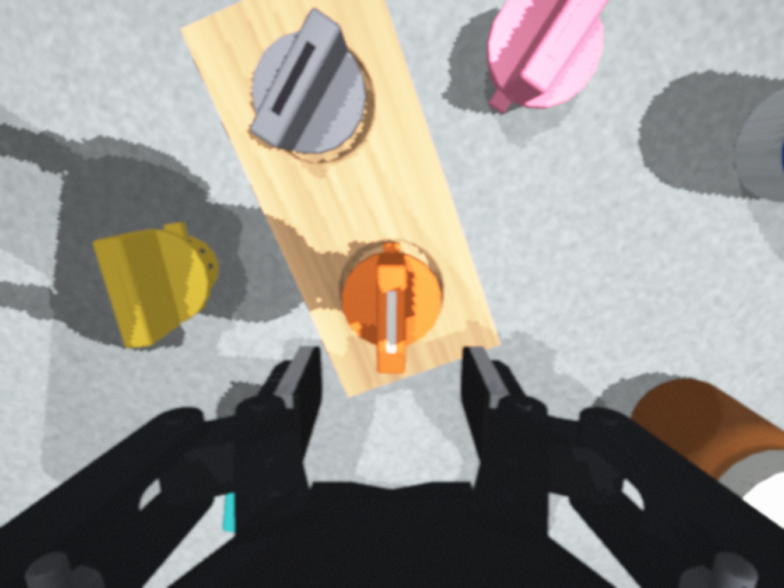

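The wrist view shows the bar vertical, with its white line from (391,291) to (391,352). It is centred between the fingers and matches the prediction, so I'll go down and grip.

Request:
drive_tool([
  [0.0018,0.0023,-0.014,0],
  [0,0,-0.014,0],
  [0,0,-0.014,0],
  [0,0,-0.014,0],
  [0,0,-0.012,0],
])

```text
clock: 3.5
position: [0.4857, -0.2813, 0.1248]
ee_rot: [-0.0, 0.827, 0.562, -0.0]
contact_force: [0.9, -0.2, 0.2]
width: 0.0494
```

Request:
drive_tool([
  [0,0,0,0],
  [0,0,0,0],
  [0,0,0,0],
  [0,0,0,0],
  [0,0,0,0],
], jaw=0.0, force=50)

```text
clock: 4.12
position: [0.4858, -0.2814, 0.1261]
ee_rot: [0.0, 0.827, 0.562, 0.0]
contact_force: [-0.2, -0.4, -1.2]
width: 0.0128
```

Request:
drive_tool([
  [0,0,0.014,0],
  [0,0,0.022,0],
  [0,0,0.022,0],
  [0,0,0.022,0],
  [0,0,0.022,0],
])

```text
clock: 4.75
position: [0.4858, -0.2814, 0.2297]
ee_rot: [0.001, 0.827, 0.562, 0.0]
contact_force: [-0.4, 0.1, -1.3]
width: 0.0129
```

Request:
drive_tool([
  [0,0.04,0,0],
  [0,0.04,0,0],
  [0,0.04,0,0],
  [0,0.04,0,0],
  [0,0.04,0,0],
])

```text
clock: 5.38
position: [0.4858, -0.0802, 0.229]
ee_rot: [0.001, 0.827, 0.562, 0.001]
contact_force: [0.6, 0.4, -2.2]
width: 0.0128
```

Request:
drive_tool([
  [0,0.04,0,0],
  [0,0.04,0,0],
  [0,0.04,0,0],
  [0,0.04,0,0],
  [0,0.04,0,0],
])

```text
clock: 6.0
position: [0.4858, 0.1199, 0.2291]
ee_rot: [0.0, 0.827, 0.562, 0.001]
contact_force: [0.3, -0.2, -1.2]
width: 0.0127
```

Run:
```python
from h import *
st();im=shot("wrist","w3",size=(784,588));np.save("w3.npy",im,allow_pickle=True)
for q in ["mouth","spring","lock","extractor","cartridge","bar"]:
    for d in spotter.landmark_of(q,"wrist"): print(q,np.round(d["point"],4),round(d["score"],2),proj(im,d["point"]))
```

```text
t 6.0 p [0.4858 0.1199 0.2291] spin 68.40841473587801 tilt [0.0005 0.827  0.5621 0.0008] F [ 0.2586 -0.2321 -1.2341] M [0.0263 0.0054 0.0224] w 0.01273478220166853 q6 0.47986602969738074
mouth [0.5178 0.2056 0.0784] 0.67 [275.0277  89.6969]
spring [0.5177 0.2039 0.0636] 0.83 [276.0124  94.3504]
lock [0.5692 0.1948 0.0607] 0.66 [346.2859  79.3866]
extractor [ 0.5178  0.2015 -0.0009] 0.92 [277.6766 103.5683]
cartridge [0.4848 0.123  0.1076] 0.64 [274.6279 227.5822]
bar [0.4843 0.1192 0.1677] 0.66 [274.9424 276.1055]
```

View pics/w3.png

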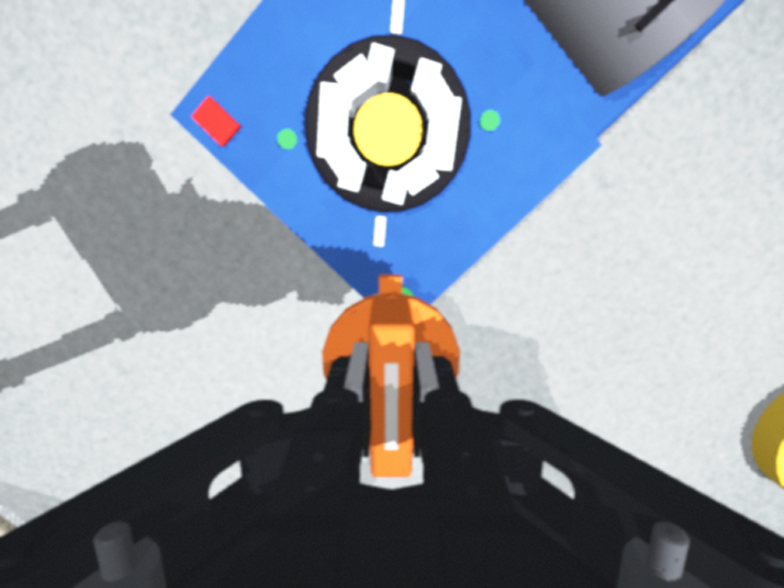

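The wrist view shows the collar at (387,123), with slots near (403,68) and (376,180). The white marks are at (398,15) and (380,231), and the cartridge hangs straight in the fingers. I'll measure the slot angle and the centre.

Run:
```python
from h import *
im=np.load("w3.npy",allow_pickle=True).item();c=im["color"]
hsv=cv2.cvtColor(c,cv2.COLOR_RGB2HSV)
def comp(mask,z):
    n,l,s,ce=cv2.connectedComponentsWithStats(mask.astype(np.uint8))
    for k in range(1,n):
        if 15<s[k,4]<6000 and s[k,1]<215: print(s[k],ray(im,ce[k],z)[:2])
print("green");comp((hsv[...,0]>55)&(hsv[...,0]<80)&(hsv[...,1]>120),.063)
white=(hsv[...,1]<50)&(hsv[...,2]>225)
print("white");w=white.copy();w[:,:190]=0;w[:,360:]=0;comp(w,.063)
# black collar outer ellipse
blk=(hsv[...,2]<70);blk[170:]=0;blk[:,:200]=0;blk[:,350:]=0
y=(hsv[...,0]>22)&(hsv[...,0]<35)&(hsv[...,1]>120);y[150:]=0;y[:,:200]=0;y[:,340:]=0
m=cv2.moments(y.astype(np.uint8));print("plate",ray(im,(m['m10']/m['m00'],m['m01']/m['m00']),.063)[:2])
col=(blk|w|y).astype(np.uint8);n,l,s,ce=cv2.connectedComponentsWithStats(col)
k=1+s[1:,4].argmax();print(s[k]);h=cv2.convexHull(np.argwhere(l==k)[:,::-1].astype(np.int32))[:,0]
Q=np.array([ray(im,p,.073)[:2] for p in h]);
A=np.c_[2*Q,np.ones(len(Q))];x=np.linalg.lstsq(A,(Q**2).sum(1),rcond=None)[0];print("collar c",x[:2],"r",np.sqrt(x[2]+x[:2]@x[:2]))
C=x[:2]
def val(r,a,ctr,z=.075):
    u=proj(im,[ctr[0]+r*np.cos(a),ctr[1]+r*np.sin(a),z]);return cv2.remap(white.astype(np.float32),np.float32([[u[0]]]),np.float32([[u[1]]]),cv2.INTER_LINEAR)[0,0]
for r in (.023,.025,.027,.029):
    print(r,''.join('#' if val(r,np.radians(d),C)>.5 else '.' for d in range(20,290,2)))
```

```text
green
[343  79  13  14 136] [0.5694 0.1899]
[199  93  12  13 129] [0.4679 0.2203]
white
[279   0  10  24 206] [0.5422 0.2517]
[ 226   31   56  106 2563] [0.5028 0.2204]
[ 273   42   56  104 2435] [0.5376 0.1949]
[267 154   9  22 165] [0.495  0.1579]
[ 319  173   41   63 1499] [0.5373 0.1034]
[ 190  208   67   85 3172] [0.423  0.1113]
plate [0.5192 0.2033]
[ 190  208   67   85 3172]
collar c [0.4365 0.1096] r 0.038263755221370904
0.023 .........#############################################################################################################.................
0.025 ........###########################################################################################################....................
0.027 ........#########################################################################################################......................
0.029 ........#######.............###################################################################################........................
```

Run:
```python
from h import *
im=np.load("w3.npy",allow_pickle=True).item();hsv=cv2.cvtColor(im["color"],cv2.COLOR_RGB2HSV)
white=((hsv[...,1]<60)&(hsv[...,2]>170)).astype(np.float32)
w=white.copy();w[:40]=0;w[150:]=0;w[:,:225]=0;w[:,332:]=0
Q=np.array([ray(im,p,.075)[:2] for p in cv2.convexHull(np.argwhere(w>0)[:,::-1].astype(np.int32))[:,0]])
print("ring hull mid",(Q.max(0)+Q.min(0))/2,"span",np.ptp(Q,0),"mean",np.array([ray(im,p,.075)[:2] for p in np.argwhere(w>0)[:,::-1]]).mean(0))
def val(r,a,C,z=.075):
    u=proj(im,[C[0]+r*np.cos(a),C[1]+r*np.sin(a),z]);return cv2.remap(w,np.float32([[u[0]]]),np.float32([[u[1]]]),cv2.INTER_LINEAR)[0,0]
for C in ([.5187,.205],):
  for r in (.022,.024,.026,.028,.030):
    print(r,''.join('#' if val(r,np.radians(d),C)>.5 else '.' for d in range(20,110,2)),''.join('#' if val(r,np.radians(d),C)>.5 else '.' for d in range(200,290,2)))
```

```text
ring hull mid [0.5188 0.2037] span [0.0757 0.0722] mean [0.5188 0.2059]
0.022 #########...............##################### #########................####################
0.024 ##########.............###################### ##########..............#####################
0.026 ##########.............###################### ###########............######################
0.028 ##########.............###################### ###########............######################
0.03 ###########...........####################### ###########...........#######################
```

Run:
```python
from h import *
im=np.load("w3.npy",allow_pickle=True).item();hsv=cv2.cvtColor(im["color"],cv2.COLOR_RGB2HSV)
T=np.array([.4858,.1199]);z=.2291-.126+.078;a=np.radians(68.4);ex=np.array([np.cos(a),np.sin(a)]);ey=np.array([-ex[1],ex[0]])
w=np.zeros(hsv.shape[:2],bool);w[255:325,272:288]=1;w&=(hsv[...,1]<90)&(hsv[...,2]>110)
v=np.argwhere(w)[:,::-1];print(len(v),v.min(0),v.max(0))
P=np.array([ray(im,p,z)[:2] for p in v])-T
print("line along",(P@ex).min(),(P@ex).max(),"lat",(P@ey).min(),(P@ey).max())
# ends of bar: orange, bottom edge top near end
o=(hsv[...,0]<15)&(hsv[...,1]>150)&(hsv[...,2]>80);o[:185]=0
v=np.argwhere(o)[:,::-1];print(v.min(0),v.max(0));mid=o[:,279];r=np.flatnonzero(mid);print(r.min(),r.max())
print("far-bottom end along",(ray(im,(279.5,r.max()+1),z)[:2]-T)@ex)
# cap disc width centre near widest row
cols=[(np.flatnonzero(o[k]).min(),np.flatnonzero(o[k]).max()) for k in range(215,262,6)];print(cols)
```

```text
585 [275 259] [284 321]
line along -0.016304781338426888 0.013893151901418445 lat -0.0030201927622081665 0.0010064946251032133
[231 197] [327 339]
197 339
far-bottom end along -0.026333443457485103
[(np.int64(258), np.int64(300)), (np.int64(248), np.int64(311)), (np.int64(242), np.int64(316)), (np.int64(237), np.int64(320)), (np.int64(235), np.int64(323)), (np.int64(233), np.int64(325)), (np.int64(231), np.int64(327)), (np.int64(231), np.int64(326))]
```

Request:
drive_tool([
  [0.0065,0.0171,0,-3.2],
  [0.0065,0.0171,0,-3.2],
  [0.0065,0.0171,0,-3.2],
  [0.0065,0.0171,0,-3.2],
  [0.0065,0.0171,0,-3.1],
], force=80)

```text
clock: 6.98
position: [0.5188, 0.2033, 0.228]
ee_rot: [0.0, 0.898, 0.441, -0.0]
contact_force: [1.1, 0.0, -1.7]
width: 0.0126
```

Request:
drive_tool([
  [0,0,-0.008,0],
  [0,0,-0.008,0],
  [0,0,-0.008,0],
  [0,0,0,0],
  [0,0,0,0],
])

```text
clock: 7.6
position: [0.5184, 0.2038, 0.204]
ee_rot: [0.0, 0.897, 0.442, 0.0]
contact_force: [0.5, -0.2, -1.9]
width: 0.0123
```

Run:
```python
from h import *
st();im=shot("scene","s4",crop=(270,110,430,230),size=(800,600));np.save("s4.npy",im,allow_pickle=True)
```

```text
t 7.6 p [0.5184 0.2038 0.204 ] spin 52.49434752820659 tilt [0.0001 0.8969 0.4422 0.0001] F [ 0.515  -0.2152 -1.8974] M [ 0.007  -0.0403  0.033 ] w 0.012266191509151186 q6 0.9045103538589329
```

View pics/s4.png

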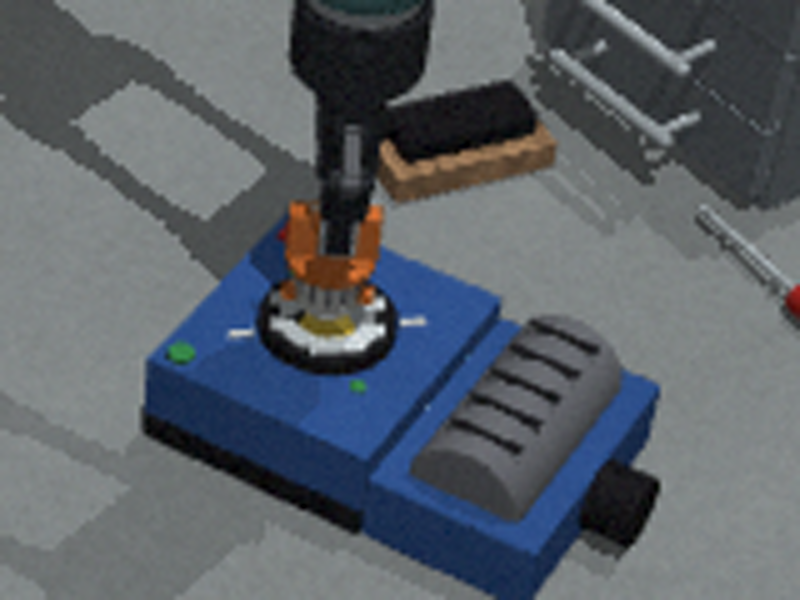

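The scene view shows the cartridge upright over the collar at (330,310), roughly in line with it. I'll lower it gently.

Request:
drive_tool([
  [0,0.001,-0.003,0],
  [0,0,-0.003,0],
  [0,0,-0.003,0],
  [0,0,-0.003,0],
  [0,0,0,0],
])

```text
clock: 8.28
position: [0.5181, 0.2051, 0.1915]
ee_rot: [-0.0, 0.897, 0.442, -0.0]
contact_force: [0.4, -0.7, -2.3]
width: 0.0121
```

Run:
```python
from h import *
st()
```

```text
t 8.275 p [0.5181 0.2051 0.1915] spin 52.50826963217306 tilt [-0.      0.8968  0.4424 -0.0004] F [ 0.4298 -0.7063 -2.296 ] M [ 0.0127 -0.0074  0.0009] w 0.012132312186077996 q6 0.9064659441264634
```

Request:
drive_tool([
  [0,0,-0.001,0],
  [0,0,-0.001,0],
  [0,0,-0.001,0],
  [0,0,-0.001,0],
  [0,0,0,0],
])

```text
clock: 8.9
position: [0.5183, 0.2051, 0.1878]
ee_rot: [0.0, 0.897, 0.442, -0.0]
contact_force: [0.4, 0.2, -1.5]
width: 0.0126
```

Request:
drive_tool([
  [0,0,-0.001,0],
  [0,0,-0.001,0],
  [0,0,-0.001,0],
  [0,0,-0.001,0],
  [0,0,0,0],
])

```text
clock: 9.52
position: [0.5183, 0.2051, 0.1838]
ee_rot: [0.0, 0.897, 0.442, -0.0]
contact_force: [-1.0, 0.2, -1.6]
width: 0.0125
```

Request:
drive_tool([
  [0,0,-0.0015,0],
  [0,0,-0.0015,0],
  [0,0,-0.0015,0],
  [0,0,-0.0015,0],
  [0,0,0,0],
])

```text
clock: 10.15
position: [0.5185, 0.2052, 0.1782]
ee_rot: [0.0, 0.897, 0.442, 0.0]
contact_force: [-1.9, -0.6, 4.7]
width: 0.0123
```

Request:
drive_tool([
  [0,0,-0.0015,0],
  [0,0,-0.0015,0],
  [0,0,-0.0015,0],
  [0,0,-0.001,0],
  [0,0,0,0],
])

```text
clock: 10.78
position: [0.5185, 0.2052, 0.1733]
ee_rot: [0.0, 0.897, 0.442, 0.0]
contact_force: [-2.9, -0.0, 9.0]
width: 0.0126
```

Run:
```python
from h import *
for _ in range(3): st(); shot("wrist",None)
```

```text
t 10.775 p [0.5185 0.2052 0.1733] spin 52.507377687266796 tilt [0.0001 0.8968 0.4423 0.0005] F [-2.9234 -0.0142  8.9839] M [-0.1159  0.38   -0.0083] w 0.012629896216933438 q6 0.9064592226323647
t 10.825 p [0.5185 0.2052 0.1734] spin 52.50793200463272 tilt [0.0001 0.8968 0.4424 0.0005] F [-0.9655 -0.1094  9.0224] M [-0.0621  0.3623 -0.0318] w 0.012521891224443941 q6 0.9064665384076337
t 10.875 p [0.5184 0.2052 0.1733] spin 52.50551195924123 tilt [0.0001 0.8969 0.4423 0.0004] F [-2.3406 -0.4595  8.2346] M [-0.07    0.3931  0.0007] w 0.012089339689762463 q6 0.9065096441528538
```

Request:
drive_tool([
  [0,0,-0.001,0],
  [0,0,-0.0007,0],
  [0,0,0,-3],
  [0,0,0,-4],
  [0,0,0,-4],
])

```text
clock: 11.55
position: [0.5195, 0.2053, 0.1722]
ee_rot: [0.0, 0.935, 0.353, 0.002]
contact_force: [-0.6, -1.1, 9.8]
width: 0.0123
```

Run:
```python
from h import *
st()
```

```text
t 11.55 p [0.5195 0.2053 0.1722] spin 41.395903033572935 tilt [0.0005 0.9355 0.3534 0.0018] F [-0.6477 -1.1056  9.7569] M [-0.1493  0.0992 -0.0166] w 0.012341403004138737 q6 1.1006134610676366
```

Request:
drive_tool([
  [0,0,0,-6],
  [0,0,0,-6],
  [0,0,0,-6],
  [0,0,0,-6],
  [0,0,0,-6],
])

```text
clock: 12.18
position: [0.5202, 0.205, 0.1724]
ee_rot: [0.0, 0.995, 0.099, 0.003]
contact_force: [0.9, -2.0, 9.6]
width: 0.0125
```

Run:
```python
from h import *
st()
```

```text
t 12.175 p [0.5202 0.205  0.1724] spin 11.349750916214495 tilt [0.0004 0.9951 0.0989 0.0027] F [ 0.8791 -2.036   9.5569] M [-0.3206 -0.0677  0.0907] w 0.012478606068443384 q6 1.6253160682637586
```

Request:
drive_tool([
  [0,0,0,-6],
  [0,0,0,-6],
  [0,0,0,-6],
  [0,0,0,-6],
  [0,0,0,-5],
])

```text
clock: 12.8
position: [0.5202, 0.2047, 0.1724]
ee_rot: [-0.0, 0.988, -0.153, 0.003]
contact_force: [0.8, -1.8, 9.6]
width: 0.0125
```

Run:
```python
from h import *
st()
```

```text
t 12.8 p [0.5202 0.2047 0.1724] spin -17.62255200008204 tilt [-0.0001  0.9882 -0.1532  0.0026] F [ 0.8311 -1.8336  9.5692] M [-0.4676 -0.0003  0.0904] w 0.012470002098123007 q6 2.130970508022085
```

Request:
drive_tool([
  [0,0,0,-3],
  [0,0,0,-3],
  [0,0,0,-3],
  [0,0,0,-1.5],
  [0,0,0,0],
])

```text
clock: 13.42
position: [0.52, 0.2046, 0.1723]
ee_rot: [-0.0, 0.97, -0.241, 0.002]
contact_force: [0.3, -3.2, 9.5]
width: 0.0125
```

Run:
```python
from h import *
st()
```

```text
t 13.425 p [0.52   0.2046 0.1723] spin -27.94396792302549 tilt [-0.0001  0.9704 -0.2414  0.0024] F [ 0.2949 -3.1976  9.5004] M [-0.4893  0.009   0.1418] w 0.012504699196884905 q6 2.3112354048135737
```

Request:
drive_tool([
  [0,0,0,-1.5],
  [0,0,0,-1.5],
  [0,0,0,-1],
  [0,0,0,0],
  [0,0,0,0],
])

```text
clock: 14.05
position: [0.5192, 0.2037, 0.1723]
ee_rot: [0.001, 0.962, -0.274, 0.002]
contact_force: [-0.4, -4.9, 11.7]
width: 0.0127
```

Run:
```python
from h import *
st()
```

```text
t 14.05 p [0.5192 0.2037 0.1723] spin -31.85862387601288 tilt [ 0.0012  0.9616 -0.2745  0.0018] F [-0.4259 -4.8599 11.708 ] M [-0.9085  0.3626  0.3619] w 0.012747981083762518 q6 2.3802095760224153
```

The twisting moment rose to 0.36 N m at 84° of turn, which is the end stop. I'll ease off 1° and let the cartridge rise.

Request:
drive_tool([
  [0,0,0,1],
  [0,0,0.0015,0],
  [0,0,0.0015,0],
  [0,0,0.0015,0],
  [0,0,0,0],
])

```text
clock: 14.68
position: [0.5192, 0.2038, 0.176]
ee_rot: [0.001, 0.964, -0.267, 0.002]
contact_force: [0.2, -4.4, 6.3]
width: 0.0124
```

Run:
```python
from h import *
st()
```

```text
t 14.675 p [0.5192 0.2038 0.176 ] spin -30.923805445397193 tilt [ 0.0011  0.9638 -0.2666  0.0015] F [ 0.2017 -4.3527  6.3457] M [-0.8643  0.0663  0.0982] w 0.012381634935119483 q6 2.3635512032804065
```

Request:
drive_tool([
  [0,0.0005,0.001,0],
  [0,0.0005,0.001,0],
  [0,0,0.0005,0],
  [0,0,0,0],
  [0,0,0,0],
])

```text
clock: 15.3
position: [0.5191, 0.2042, 0.1779]
ee_rot: [0.002, 0.964, -0.266, 0.001]
contact_force: [1.2, -6.6, 4.4]
width: 0.0126
```

Run:
```python
from h import *
st()
```

```text
t 15.3 p [0.5191 0.2042 0.1779] spin -30.897024117694084 tilt [ 0.0019  0.9639 -0.2664  0.0015] F [ 1.248  -6.6404  4.4194] M [-1.2859 -0.1305  0.0421] w 0.012587570604146772 q6 2.365266109142684
```

Request:
drive_tool([
  [0,-0.0008,0,0],
  [0,-0.0008,0,0],
  [0,-0.0004,0,0],
  [0,0,0,0],
  [0,0,0,0],
])

```text
clock: 15.92
position: [0.519, 0.2037, 0.1779]
ee_rot: [0.0, 0.964, -0.267, 0.001]
contact_force: [2.8, -5.1, 3.3]
width: 0.0127
```

Run:
```python
from h import *
st()
```

```text
t 15.925 p [0.519  0.2037 0.1779] spin -30.962160463758234 tilt [ 0.0002  0.9637 -0.2669  0.001 ] F [ 2.8398 -5.0748  3.3469] M [-1.0877 -0.4555  0.1225] w 0.01267487220567018 q6 2.36195799379466
```

Request:
drive_tool([
  [0,0,0,0],
  [0,0,0,0],
  [0,0,0,0],
  [0,0,0,0],
  [0,0,0,0],
], jaw=0.05)

```text
clock: 16.55
position: [0.5182, 0.2042, 0.1776]
ee_rot: [-0.0, 0.964, -0.267, -0.0]
contact_force: [0.3, 0.6, 0.0]
width: 0.0496
```

Request:
drive_tool([
  [0,0,0.01,0],
  [0,0,0.02,0],
  [0,0,0.02,0],
  [0,0,0.02,0],
  [0,0,0.02,0],
])

```text
clock: 17.18
position: [0.5184, 0.2041, 0.2692]
ee_rot: [-0.0, 0.964, -0.267, 0.0]
contact_force: [0.2, -0.1, -0.2]
width: 0.0499
```

Request:
drive_tool([
  [-0.015,0.01,0.015,0],
  [-0.015,0.01,0.015,0],
  [-0.015,0.01,0.015,0],
  [-0.015,0.01,0.01,0],
  [-0.015,0.01,0,0],
])

```text
clock: 17.8
position: [0.4423, 0.2551, 0.3236]
ee_rot: [-0.0, 0.964, -0.267, 0.001]
contact_force: [-0.5, 0.0, -0.4]
width: 0.0499
```

Run:
```python
from h import *
st();im=shot("wrist","w5",size=(784,588));np.save("w5.npy",im,allow_pickle=True)
for cam in("wrist","scene","top"):
    if cam!="wrist": i=shot(cam,cam+"5",crop=(270,110,430,230) if cam=="scene" else None,size=(800,600))
    for q in ["cartridge","bar","extractor","mouth"]:
        for d in spotter.landmark_of(q,cam):
            if d["point"][1]>0: print(cam,q,np.round(d["point"],4),round(d["score"],2))
```

```text
t 17.8 p [0.4423 0.2551 0.3236] spin -30.963697529947527 tilt [-0.0005  0.9637 -0.2669  0.0006] F [-0.4952  0.0255 -0.3777] M [ 0.0141  0.0281 -0.0022] w 0.04988827396749882 q6 2.497918036560267
wrist cartridge [0.515  0.2114 0.0583] 0.81
wrist bar [0.5165 0.2054 0.1181] 0.92
scene cartridge [0.5202 0.2072 0.057 ] 0.84
scene bar [0.5206 0.2035 0.1124] 0.63
scene extractor [0.5205 0.2055 0.0028] 0.82
scene mouth [0.5218 0.2008 0.0785] 0.71
top cartridge [0.5168 0.2024 0.0586] 0.53
top bar [0.5174 0.2011 0.1145] 0.65
top extractor [0.5193 0.2052 0.0026] 0.57
top mouth [0.52   0.2057 0.0753] 0.94
```

View pics/w5.png

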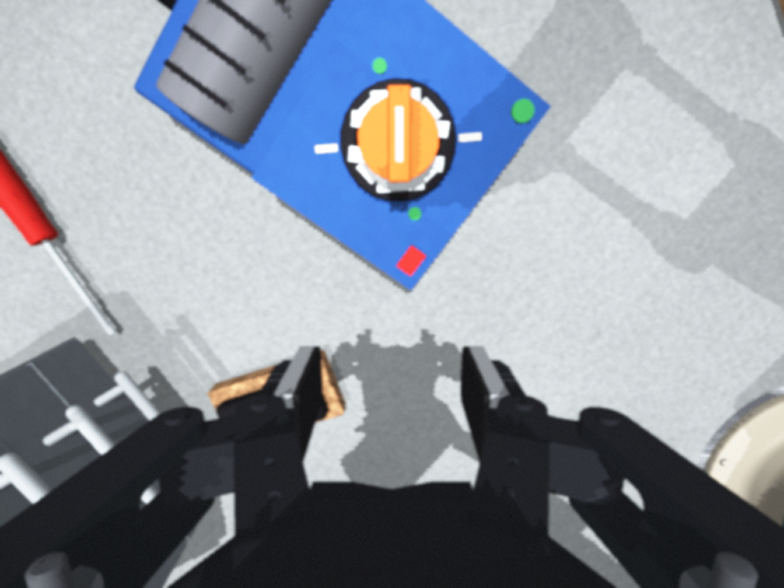

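View pics/scene5.png

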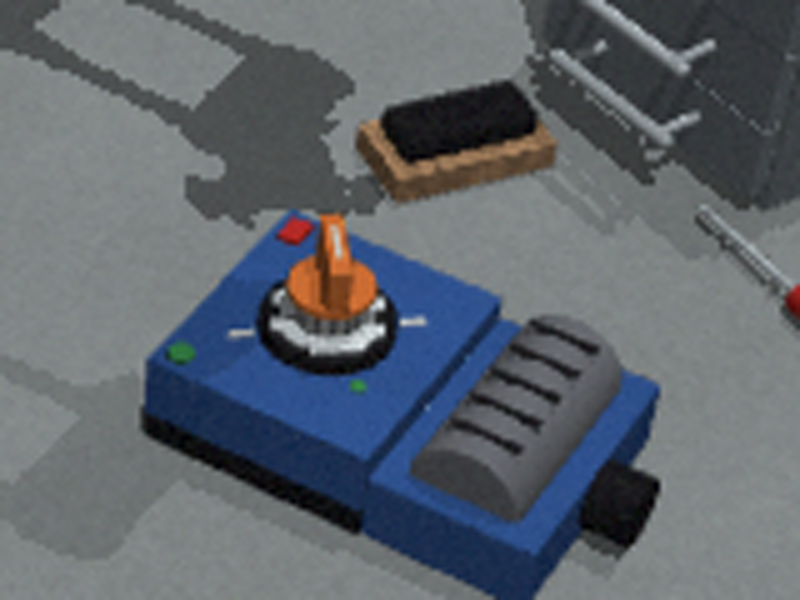

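The wrist view shows the orange bar upright at (400,137), in line with the fingers (about -31°). The scene view shows it seated upright in the collar at (330,290). The spotted heights average to an underside at about 0.058–0.059 m, which matches the locked height of 0.059 m. I'll hand it in.

```bash
python3 -c "
from rig import manip,sensors
print(manip.sign_off(),sensors.get_state()['clock'])"
```

```text
the job is handed in; nothing more can be done
the job is handed in; nothing more can be done
```

I fitted the fresh cartridge in the extractor's collar and handed the job in at about 18 s on the robot clock; as the interface says, no verdict came back.

- **Fit:** I gripped the orange bar and lifted the cartridge out of the rack. From the wrist picture, I measured the slots at about 52.5°, which is about 11° off the extractor's nominal slot line. The lugs went in without catching. I pushed down to about 22–23 mm below the mouth against roughly 11 N of spring force.
- **Lock:** I twisted about 84° clockwise until the moment rose to 0.36 N m at the end stop. I eased off 1°, let it rise until the force levelled off, then released and backed away. The highest force I read at the tool was about 13 N.
- **Last checks:** The bar is upright at about -31°, some 86° from the extractor's x axis, and contact force after release was near zero. Spotter readings from three cameras put the underside at about 0.057–0.059 m (0.059 m is the locked height). They scatter by a few mm: most place the cartridge within about 4 mm of the collar centre, but the wrist camera's cartridge point is about 7 mm off, and its own bar point only about 2 mm.
- **Less certain:** I did not view the used cartridge and the other things again after the grasp, but nothing touched them that I could see or feel. While it rose, I made a small sideways correction the wrong way, giving up to about 7 N of side force, and took it back.

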